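Clamp the filter cap onto the bench extractor

TASK

The white filter cap has been set down roughly on the extractor's flanged port. Swing the hinged half of the clamp ring shut around the two flanges by its black grip so that it pushes the cap square onto the port, then swing the hook latch over the keeper pin by its own black grip and draw it up snug by feel, about 11 N at the grip: too slack leaks, and a heave of 18 N or more cracks the cap. Leave the clamp latched and let go, without lifting or tipping the cap or knocking over or shoving the things around it.

Things in the scene. Friction and masses are not known exactly. Their poses are not given: they have to be found in the camera images.
- port (a point): centre of the joint face on the port, an 80 mm steel flange on a short upright pipe on a grey housing (240 x 280 mm, 50 mm tall); 90 mm above the table. x axis: from the swinging to the fixed half of the clamp ring; y: towards the clamp's hinge, 52 mm off; z up. Both half rings are aluminium, 46 mm outer radius, 78 to 102 mm above the table, with lips over the flanges
- cap_center (a point): centre of the flange (80 mm across, 6 mm thick) of the white plastic cap, 3 mm above the joint face. The cap is loose, about 0.35 kg, its ribbed body 58 mm across, its top 139 mm above the table. It starts 5 to 8 mm off centre to the port's -x side; home is within 3 mm of the port's axis. The same cap beside the housing is only a spare
- jaw_grip (a point): black upright round grip, turning freely on its spindle, on the swinging half ring, 14 mm thick, free from 102 to 155 mm above the table; the point is on its axis, 137 mm above the table, 79 mm from the hinge axis. It moves on a level arc about point jaw_hinge; the stiff hinge takes about 1.3 N here
- jaw_hinge (a point): the vertical hinge axis of the swinging half ring, at the height of its grip
- jaw (a joint): angle of the swinging half ring: 0 when the halves form a full ring, grows as it opens (clockwise from above), to 1.5; starts 0.8 to 1.3. It stays where it is left. It meets the cap near 0.1 to 0.2, slides it home with a few newtons and stops firmly on it at -0.02 to 0.02; 6 to 8 N at the grip seats it. The latch draws it the last bit
- latch_grip (a point): black upright round grip, turning freely on its spindle, at the end of the latch arm, 14 mm thick, free from 118 to 155 mm above the table; the point is on its axis, 137 mm above the table, 86 mm from the pivot. It moves on a level arc about point latch_pivot. 10 to 13 N here along the arc, read at rest, is the right tightness, under 8 N too slack, 18 N too much
- latch_pivot (a point): the upright pivot axis of the latch on the fixed half's lug, at the height of the latch grip; 18 mm along x and -80 mm along y of the port. The upright 8 mm keeper pin on the swinging half's lug, 36 mm off, is screw-adjusted by up to 4 mm either way, so the latch angle at which it is tight differs and must be felt
- latch (a joint): angle of the steel hook latch, grows as it opens (anticlockwise from above); starts 1.5 to 2.0, away from the ring. It swings easily (1.2 N at the grip) to about 1.0, where its cam passes behind the keeper pin if the ring is shut; then the pull rises gradually over 0.2 to 0.5 rad, reaching 11 N somewhere from 0.8 to 0. The cam is self-locking and stays where left
- spare: white spare filter cap like the one on the port, standing on the table on the hinge side of the housing; to be left alone (origin at its underside)
- pigment_a: small amber bottle, 28 mm across, 55 mm tall, on the housing beyond the port; to be left alone (origin at its underside)
- ink_cup: white cup, 40 mm across, 30 mm tall, on the housing beyond the port; to be left alone (origin at its underside)
- pigment_b: small black bottle, 30 mm across, 60 mm tall, on the table on the latch side of the housing; to be left alone (origin at its underside)
- wipes: white canister with a yellow lid, 90 mm across, 150 mm tall, far left; to be left alone (origin at its underside)
- rinse: clear bottle, 48 mm across, 140 mm tall, far right; to be left alone (origin at its underside)
- tape: roll of blue tape, 76 mm across, 25 mm tall, near left; to be left alone (origin at its underside)
Things that resemble listed ones, but are neither listed nor needed, are in the scene too. Leave any brown or red look-alike of the part that bears cap_center alone.

How it is judged:
By the outcome, as a careful person would: the job done as asked, in the order asked, and still so for the second after the job is handed in, with the robot touching nothing.
It also fails if it takes over 67 s, if anything falls off the work surface, if the arm or the gripper's body presses on something with over 40 N, if the wrist force passes 120 N, or if a joint passes its speed limit or range.

ROBOT

A 6-joint arm with a two-finger parallel gripper is mounted at the origin on the work surface. World frame = base frame: x ahead of the robot, y to its left, z up, the work surface at z = 0. Lengths are in m, angles in rad, forces in N, time in s.
With the tool pointing down it reaches from about 0.3 to 1 m from the base axis. Payload 5.1 kg.
Tool frame: the origin (TCP) lies at the very end of the fingers, on their centre line; the grasp point (between the pads) lies 19 mm behind it; y points along the fingers, x is the direction in which the jaws open and shut, and the axes are right-handed (so a half turn about y gives the same grasp; the last joint's range is limited). The gripper opens to 95 mm and grips with 3 to 60 N. Pads are 20 mm wide; open, the fingers measure 119 mm over their backs; the gripper's body (75 mm by 180 mm) begins 59 mm behind the grasp point.
Start: joints at [-1.249, 0.124, 1.65, -0, 1.367, -0.083], TCP at [0.256, -0.597, 0.215] pointing down, gripper open.
Joint ranges: [-2.61, 2.61], [-1.02, 2.33], [0.03, 2.71], [-1.35, 4.49], [0.32, 2.68], [-2.91, 2.91]. Speed limits (rad/s): [2.57, 2.57, 3.14, 3.14, 3.14, 3.14].

INTERFACE

Orientations are given as a 3x3 rotation matrix whose columns are the frame's x, y, z axes.
In Python, from bench import state, imaging, finish_job gives the robot as it stands.
- The arm moves only by the shell command python3 -m inch 'ROWS' [OPENING] [FORCE]. ROWS is JSON, a list of rows, each an object with "travel": the shift along the tool's x, y, z in cm, a list of three; "spin": the turn about the tool's y in units of 5 degrees (1.0 is 5 degrees). In form: [{"travel": [x, y, z], "spin": spin}, ...]. A call has 1 to 5 rows; each row shifts and turns the commanded pose from where the row before left it, along the tool's axes as they then stand; what a row does not reach is not made up. A row lasts 1/12 s, in which the tool goes at most 41.7 mm and 7.16 degrees, less where a joint would pass 70% of its speed; a pose out of reach is approached as far as the arm can. A call is refused whole if a number of a shift passes 4.17 or a number of a turn 1, either way. A call with a gripper value outside its range is refused whole. OPENING is the gripper's target within -1 to 1 (fully open at 1, half-way at 0, shut at -1), set as the call begins (- or left out, the last holds). The fingers move at their own pace and stop on an object; FORCE is the grip in N (left out, the last holds). Time passes only in rows, so rows that do not move let the fingers close. It gives the time, the measured TCP pose, the force and the opening at its end, in the units of the state.
- state(): the state, without advancing time (a new reading comes with each control period).
- imaging.read_camera(name): name is "side" or "top"; returns a dict with "img" (384x512x3 uint8, red, green, blue), "camera_matrix" (3x3 intrinsics, pixels), "k1" (the pictures are not rectified: a ray, as slopes to the right and down, at radius r is drawn at 1 + k1 r^2 times it, then the intrinsics apply), "R" (3x3) and "t" (3): a world point X has camera coordinates R X + t. Camera axes: x right, y down, z forward; pixel columns grow to the right and rows downward; lengths in m; the calibration is good to about 2 mm. A picture is of the moment at which its call begins. There is no depth.
- finish_job(): hands the job in, once; it reports no verdict.
The state is a dict: "t": time; "q": joint angles; "dq": joint speeds; "tau": joint torques, N m; "tool_pos": TCP position; "tool_rot": TCP orientation; "wrist_force": force on the tool from outside, world axes, zero at the start; "wrist_torque": the same for the moment, N m; "finger_gap": finger opening in m.
Only numpy, scipy, OpenCV 4.12 (cv2) and the standard library are available. Lean on these libraries where they do the work, as an engineer would, in place of code of your own. Each camera call takes 0.05 s, during which the arm holds its last target.

## Working session

There is one attempt and no reset: what is moved stays moved. The work goes in short steps, Python scripts to look and compute and a shell command to move; the robot and the scene stay as the last step left them, time stands still between calls to the robot, and variables do not carry over. Pictures are saved under pics/ and viewed, and the job is handed in when it is done.

```bash
ls; mkdir -p pics
python3 - <<'E'
from bench import state, imaging
import cv2
s=state(); print(s['t'],s['tool_pos'],s['tool_rot'],s['wrist_force'],s['finger_gap'])
for n in('side','top'):
    c=imaging.read_camera(n); cv2.imwrite(f'pics/{n}0.png',c['img'][:,:,::-1]); print(n,c['camera_matrix'],c['k1'],c['R'],c['t'])
E
```

```text
pics
0.0 [ 0.25576566 -0.59686822  0.21338787] [[ 3.93850732e-01 -6.62006207e-04  9.19174174e-01]
 [-9.19172092e-01  1.96314447e-03  3.93851254e-01]
 [-2.06520368e-03 -9.99997854e-01  1.64688258e-04]] [ 0.3421191  -0.46281    -0.04894488] 0.09514044055157564
side [[418.61604154   0.         256.07764818]
 [  0.         418.61604154 189.36727205]
 [  0.           0.           1.        ]] -0.04145179751509028 [[-0.9949081  -0.09941422 -0.01657359]
 [-0.05588184  0.68097729 -0.73016926]
 [ 0.08387545 -0.72552515 -0.68306527]] [0.52970744 0.11213839 1.04898985]
top [[407.63547453   0.         254.69680853]
 [  0.         407.63547453 191.0217849 ]
 [  0.           0.           1.        ]] -0.07435489802593072 [[-0.02429833 -0.99969877  0.00345905]
 [-0.98615502  0.02340111 -0.16416659]
 [ 0.16403619 -0.00740013 -0.98642656]] [-0.00255487  0.54206738  1.25887019]
```

View pics/side0.png

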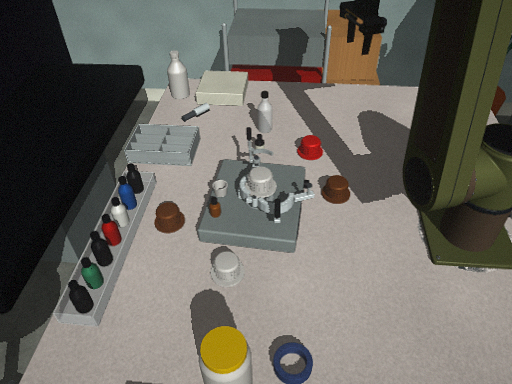

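View pics/top0.png

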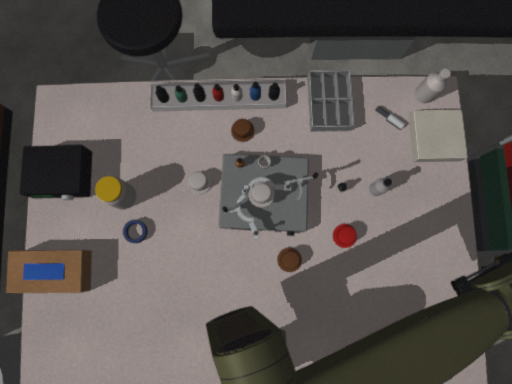

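Run:
```python
import cv2
a=cv2.imread('pics/side0.png')[115:255,185:345]; cv2.imwrite('pics/side0z.png',cv2.resize(a,None,fx=5,fy=4.2857142857,interpolation=cv2.INTER_CUBIC)[:600] if 0 else cv2.resize(a,None,fx=4.25,fy=4.25,interpolation=cv2.INTER_CUBIC))
a=cv2.imread('pics/top0.png')[135:255,205:355]; cv2.imwrite('pics/top0z.png',cv2.resize(a,None,fx=5,fy=5,interpolation=cv2.INTER_CUBIC))
```

```text
(no output)
```

View pics/side0z.png

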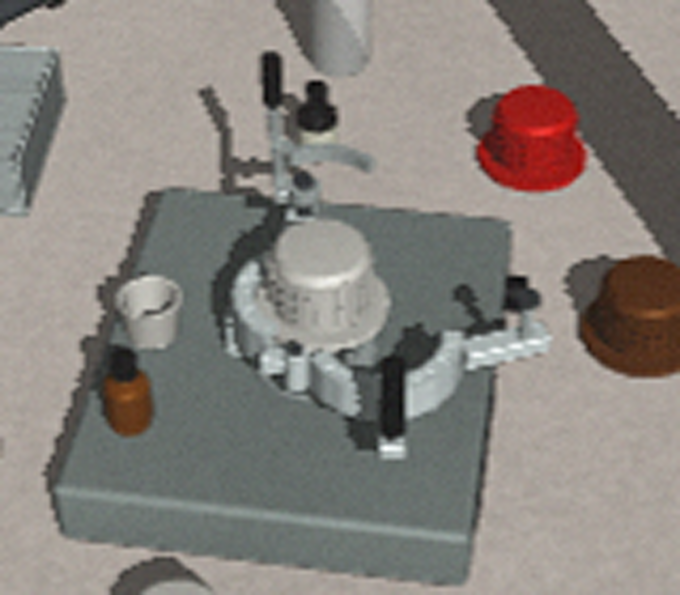

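View pics/top0z.png

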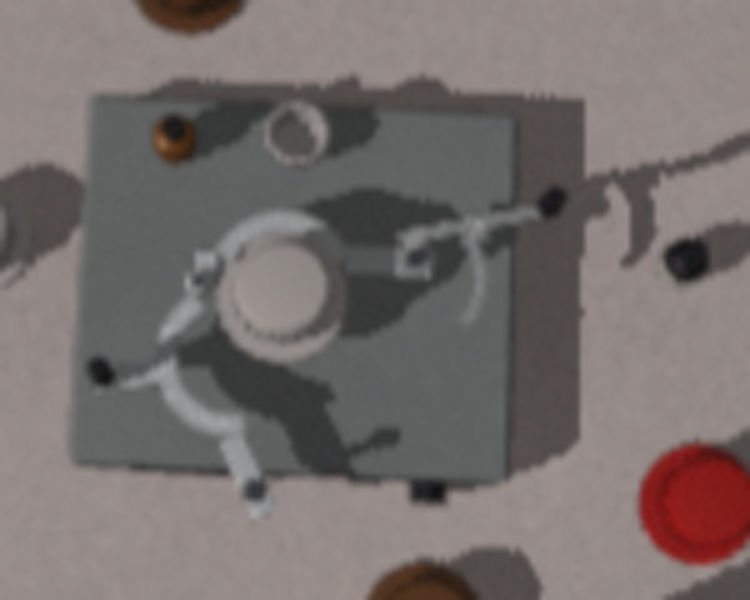

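```bash
cat > h.py <<'E'
import numpy as np, cv2
from bench import imaging, state
CAM={}
def load(n):
    if n not in CAM: CAM[n]=imaging.read_camera(n)
    return CAM[n]
def ray(n,u,v,c):
    d=np.array([[[u,v]]],float)
    p=cv2.undistortPoints(d,c['camera_matrix'],np.array([c['k1'],0,0,0,0.]),None,None)[0,0]
    R=np.array(c['R']);t=np.array(c['t']); C=-R.T@t
    return C,R.T@np.array([p[0],p[1],1.])
def onz(n,u,v,z,c):
    C,d=ray(n,u,v,c); return C+d*(z-C[2])/d[2]
def tri(rs):
    A=np.zeros((3,3));b=np.zeros(3)
    for C,d in rs:
        d=d/np.linalg.norm(d);P=np.eye(3)-np.outer(d,d);A+=P;b+=P@C
    X=np.linalg.solve(A,b); return X,[np.linalg.norm((np.eye(3)-np.outer(d,d)/(d@d))@(X-C)) for C,d in rs]
def proj(X,c):
    R=np.array(c['R']);t=np.array(c['t']);K=np.array(c['camera_matrix'])
    p=cv2.projectPoints(np.array([X],float),cv2.Rodrigues(R)[0],t,K,np.array([c['k1'],0,0,0,0.]))[0]
    return p[0,0]
E
python3 - <<'E'
from h import *
T=load('top');S=load('side')
import pickle; pickle.dump((T,S),open('cams.pkl','wb'))
for n,c in(('top',T),('side',S)): print(n,-np.array(c['R']).T@c['t'])
def blobs(c,r0,r1,c0,c1,th=60):
    g=c['img'].max(2); m=np.zeros_like(g); m[r0:r1,c0:c1]=(g[r0:r1,c0:c1]<th)*255
    k,l,st,ce=cv2.connectedComponentsWithStats(m)
    for i in range(1,k):
        if st[i,4]>5: print(st[i],ce[i])
for th in(45,60):
    print('top');blobs(T,140,250,210,350,th)
    print('side');blobs(S,115,230,185,345,th)
E
```

```text
top [ 0.32800012 -0.00592327  1.33078118]
side [0.44529223 0.73736528 0.8071877 ]
top
[238 159   4   4  13] [239.61538462 160.23076923]
[313 173   5   5  19] [315.15789474 175.        ]
[339 183   8   8  41] [342.41463415 186.43902439]
[223 207   5   5  15] [225. 209.]
[288 231   6   4  16] [290.625  232.6875]
side
[247 128   4  12  45] [248.46666667 133.37777778]
[255 134   9  12  57] [258.85964912 139.9122807 ]
[304 180   5   8  23] [305.34782609 183.2173913 ]
[325 186   3   5   7] [325.57142857 187.71428571]
[211 197   6   8  39] [213.35897436 200.33333333]
[275 198   6  20  94] [277.0212766  207.53191489]
top
[238 156  21  11 110] [246.79090909 159.93636364]
[271 156   9  10  55] [274.6        159.98181818]
[313 172   5   7  27] [315. 175.]
[268 174  27  10 138] [279.38405797 177.80434783]
[303 181   5   4  12] [305.41666667 182.25      ]
[292 183   5   8  26] [294.07692308 186.11538462]
[338 183   9   8  59] [342.27118644 186.38983051]
[274 191  16  10 104] [279.85576923 195.00961538]
[241 201  35  29 304] [260.24671053 214.92763158]
[223 207   5   5  20] [224.75 209.05]
[280 221   4   3   7] [281.28571429 222.14285714]
[288 231   6   4  24] [290.5 232.5]
side
[185 115  15   6  18] [191.94444444 116.72222222]
[247 128   5  12  48] [248.58333333 133.45833333]
[255 134   9  12  74] [258.97297297 140.36486486]
[254 156   3   3   6] [255.         156.66666667]
[243 161   3   2   6] [244.  161.5]
[235 162  17  30 117] [242.13675214 174.82051282]
[303 180   8   8  44] [306.27272727 183.54545455]
[323 180   7  16  57] [326.1754386  188.68421053]
[292 182  12  12  41] [296.2195122  187.75609756]
[266 191  22  30 207] [277.08695652 205.74879227]
[207 196  11  17  76] [211.76315789 201.28947368]
```

Run:
```python
from h import *
import pickle; T,S=pickle.load(open('cams.pkl','rb'))
for nm,tp,zt,sp,zs in (('jaw',(224.9,209.0),.148,(277.1,207.5),.1285),('latch',(315.1,175.0),.148,(248.5,133.4),.1365)):
    a=onz('top',*tp,zt,T); b=onz('side',*sp,zs,S)
    print(nm,'top',a,'side',b,'tri',tri([ray('t',*tp,T),ray('s',*sp,S)]))
# cap top : white disk ; fixed things
for nm,tp,z in (('captop_top',(205+283/5,135+287/5),.139),('hinge?',(205+203/5,135+265/5),.105),('pivot?',(205+412/5,135+255/5),.11),('keeper',(205+253/5,135+490/5),.115),('capflange',(205+281/5,135+296/5),.096)):
    print(nm,onz('t',*tp,z,T))
print('side captop',onz('s',185+322/4.25,115+250/4.25,.139,S))
print('side hinge', onz('s',185+297/4.25,115+350/4.25,.105,S))
print('side pivot', onz('s',185+305/4.25,115+182/4.25,.11,S))
# housing corners (top face z=.05)
for p in ((90,95),(520,115),(508,480),(72,463)): print('corner',onz('t',205+p[0]/5,135+p[1]/5,.05,T))
```

```text
jaw top [0.47353456 0.07350627 0.148     ] side [0.47515349 0.07244559 0.1285    ] tri (array([0.47534715, 0.07467879, 0.13083697]), [np.float64(0.0002978264361732489), np.float64(0.0002978264361733)])
latch top [ 0.56862307 -0.19517386  0.148     ] side [ 0.57067323 -0.19671209  0.1365    ] tri (array([ 0.57085776, -0.19704026,  0.13629465]), [np.float64(0.00014369143178343628), np.float64(0.00014369143178347328)])
captop_top [ 0.52156244 -0.03520812  0.139     ]
hinge? [0.54184487 0.01241035 0.105     ]
pivot? [ 0.54414084 -0.11499844  0.11      ]
keeper [ 0.40354941 -0.01465402  0.115     ]
capflange [ 0.52298387 -0.03488673  0.096     ]
side captop [ 0.5214765  -0.02837007  0.139     ]
side hinge [0.53158653 0.01975912 0.105     ]
side pivot [ 0.54126189 -0.12517156  0.11      ]
corner [0.66485997 0.08408143 0.05      ]
corner [ 0.64512023 -0.19385293  0.05      ]
corner [ 0.40984031 -0.17544172  0.05      ]
corner [0.42717796 0.09813487 0.05      ]
```

```bash
python3 -m inch '[{"travel":[0,0,0],"spin":-0.92},{"travel":[0,0,0],"spin":-0.92},{"travel":[0,0,0],"spin":-0.92}]' 0 20
cat > rel.py <<'E'
import sys
from h import *
s=state();R=np.array(s['tool_rot']);p=np.array(s['tool_pos'])
print('t',round(s['t'],2),'tcp',p.round(4),'yaw',np.degrees(np.arctan2(R[1,0],R[0,0])).round(1),'F',np.round(s['wrist_force'],2),'gap',round(s['finger_gap'],4),'q',np.round(s['q'],2))
if len(sys.argv)>3:
    tg=np.array(list(map(float,sys.argv[1:4]))); print('cm in tool',(R.T@(tg-p)*100).round(2))
E
python3 rel.py 0.4745 0.0737 0.2
```

```text
t: 0.45
tool_pos: [0.2559, -0.5973, 0.2142]
tool_rot: [[0.605, -0.0, 0.796], [-0.796, 0.001, 0.605], [-0.001, -1.0, 0.0]]
wrist_force: [-1.2, 0.5, 0.9]
finger_gap: 0.0805
t 0.45 tcp [ 0.2559 -0.5973  0.2142] yaw -52.8 F [-1.2   0.46  0.92] gap 0.0805 q [-1.25  0.12  1.65  0.    1.37 -0.33]
cm in tool [-40.21   1.46  57.99]
```

```bash
R='x'; python3 -m inch '[{"travel":[-2.2,0,3.2],"spin":0},{"travel":[-2.2,0,3.2],"spin":0},{"travel":[-2.2,0,3.2],"spin":0},{"travel":[-2.2,0,3.2],"spin":0},{"travel":[-2.2,0,3.2],"spin":0}]' 
python3 -m inch '[{"travel":[-2.2,0,3.2],"spin":0},{"travel":[-2.2,0,3.2],"spin":0},{"travel":[-2.2,0,3.2],"spin":0},{"travel":[-2.2,0,3.2],"spin":0},{"travel":[-2.2,0,3.2],"spin":0}]' 
python3 -m inch '[{"travel":[-2.2,0,3.2],"spin":0},{"travel":[-2.2,0,3.2],"spin":0},{"travel":[-2.2,0,3.2],"spin":0},{"travel":[-2.2,0,3.2],"spin":0},{"travel":[-2.2,0,3.2],"spin":0}]' 
python3 -m inch '[{"travel":[-2.2,0,3.2],"spin":0},{"travel":[-1.5,0,2],"spin":0},{"travel":[0,0,0],"spin":0},{"travel":[0,0,0],"spin":0}]'
python3 rel.py 0.4745 0.0737 0.2
```

```text
t: 0.87
tool_pos: [0.3177, -0.4115, 0.2143]
tool_rot: [[0.601, -0.0, 0.799], [-0.799, 0.001, 0.601], [-0.0, -1.0, 0.0]]
wrist_force: [0.6, -0.8, -0.5]
finger_gap: 0.0497
t: 1.28
tool_pos: [0.3792, -0.2274, 0.2146]
tool_rot: [[0.601, 0.0, 0.799], [-0.799, -0.0, 0.601], [0.0, -1.0, 0.0]]
wrist_force: [1.7, 0.5, 0.0]
finger_gap: 0.0471
t: 1.7
tool_pos: [0.4408, -0.0431, 0.2148]
tool_rot: [[0.602, 0.001, 0.799], [-0.799, -0.0, 0.602], [0.001, -1.0, 0.0]]
wrist_force: [0.9, -0.5, -0.2]
finger_gap: 0.0478
t: 2.03
tool_pos: [0.4599, 0.0168, 0.2144]
tool_rot: [[0.604, -0.001, 0.797], [-0.797, -0.0, 0.604], [-0.0, -1.0, -0.001]]
wrist_force: [-0.2, 0.0, 0.3]
finger_gap: 0.0476
t 2.03 tcp [0.4599 0.0168 0.2144] yaw -52.8 F [-0.21  0.01  0.27] gap 0.0476 q [-0.08 -0.31  2.06 -0.    1.4   0.84]
cm in tool [-3.66  1.44  4.6 ]
```

```bash
python3 -m inch '[{"travel":[-1.8,0,2.3],"spin":0},{"travel":[-1.8,0,2.3],"spin":0},{"travel":[0,0,0],"spin":0},{"travel":[0,0,0],"spin":0}]' 
python3 rel.py 0.4745 0.0737 0.122
python3 - <<'E'
from h import *
for n in('side','top'):
    c=load(n); cv2.imwrite(f'pics/{n}1.png',c['img'][:,:,::-1])
a=cv2.imread('pics/side1.png')[95:255,175:345]; b=cv2.imread('pics/top1.png')[135:255,205:332]
cv2.imwrite('pics/c1.png',np.hstack([cv2.resize(a,(425,400)),cv2.resize(b,(370,400))]))
E
```

```text
t: 2.37
tool_pos: [0.475, 0.0717, 0.2145]
tool_rot: [[0.602, -0.001, 0.798], [-0.798, -0.001, 0.602], [0.0, -1.0, -0.001]]
wrist_force: [-0.5, -0.5, -0.2]
finger_gap: 0.048
t 2.37 tcp [0.475  0.0717 0.2145] yaw -53.0 F [-0.47 -0.47 -0.16] gap 0.048 q [ 0.04 -0.26  2.02 -0.    1.39  0.96]
cm in tool [-0.19  9.25  0.09]
```

View pics/c1.png

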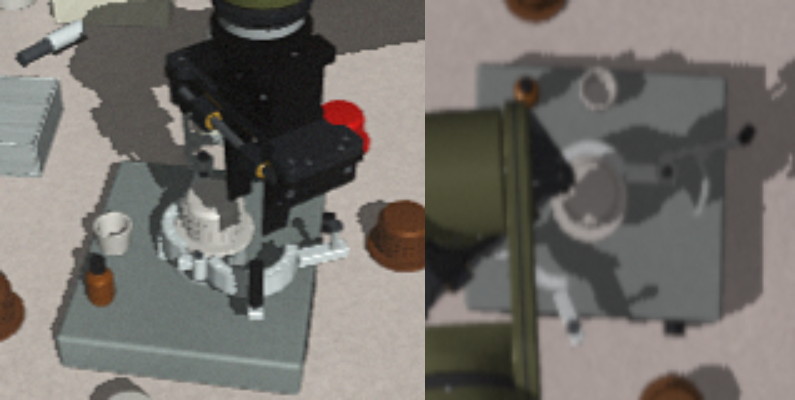

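The gripper is over the jaw grip (black bar at about (255,285) in the left half). The fingers straddle it, so I'm descending.

```bash
python3 -m inch '[{"travel":[-0.1,1.8,0],"spin":0},{"travel":[-0.1,1.8,0],"spin":0},{"travel":[0,1.0,0],"spin":0},{"travel":[0,0,0],"spin":0}]' 
python3 -m inch '[{"travel":[0,1.5,0],"spin":0},{"travel":[0,1.5,0],"spin":0},{"travel":[0,1.5,0],"spin":0},{"travel":[0,0,0],"spin":0}]' 
python3 rel.py 0.4745 0.0737 0.122
python3 - <<'E'
from h import *
c=load('side'); cv2.imwrite('pics/c2.png',cv2.resize(c['img'][95:255,175:345,::-1],(680,600)))
E
```

```text
t: 2.8
tool_pos: [0.472, 0.0725, 0.1658]
tool_rot: [[0.6, -0.005, 0.8], [-0.8, -0.001, 0.6], [-0.003, -1.0, -0.004]]
wrist_force: [0.9, 0.7, -0.5]
finger_gap: 0.0477
t: 3.13
tool_pos: [0.4722, 0.073, 0.1214]
tool_rot: [[0.601, -0.005, 0.799], [-0.799, -0.0, 0.601], [-0.002, -1.0, -0.004]]
wrist_force: [-0.0, 0.6, -0.9]
finger_gap: 0.0474
t 3.13 tcp [0.4722 0.073  0.1214] yaw -53.1 F [-0.03  0.58 -0.94] gap 0.0474 q [ 0.04 -0.19  2.11 -0.    1.22  0.97]
cm in tool [ 0.08 -0.06  0.22]
```

View pics/c2.png

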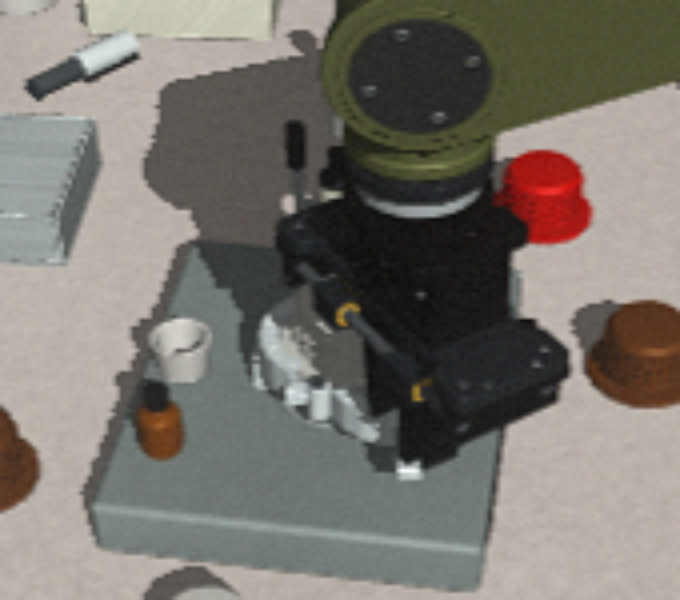

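The grip is hidden between the fingers, with its base visible at (408,468). Closing on it.

```bash
python3 -m inch '[{"travel":[0,0,0.2],"spin":0},{"travel":[0,0,0],"spin":0},{"travel":[0,0,0],"spin":0},{"travel":[0,0,0],"spin":0},{"travel":[0,0,0],"spin":0}]' -1 20; python3 -m inch '[{"travel":[0,0,0],"spin":0},{"travel":[0,0,0],"spin":0}]'; python3 rel.py
```

```text
t: 3.6
tool_pos: [0.4759, 0.075, 0.1244]
tool_rot: [[0.602, 0.001, 0.799], [-0.799, 0.0, 0.602], [0.001, -1.0, 0.001]]
wrist_force: [0.0, 0.4, 0.1]
finger_gap: 0.0198
t: 3.77
tool_pos: [0.4759, 0.0748, 0.1241]
tool_rot: [[0.602, 0.001, 0.799], [-0.799, -0.0, 0.602], [0.001, -1.0, 0.001]]
wrist_force: [0.3, -0.8, 1.1]
finger_gap: 0.0135
t 3.77 tcp [0.4759 0.0748 0.1241] yaw -53.0 F [ 0.25 -0.84  1.07] gap 0.0135 q [ 0.04 -0.18  2.11 -0.    1.22  0.97]
```

```bash
cat > arc.py <<'E'
import sys
from h import *
# hx hy r dphi n : rows from present TCP along circle about h with radius r
hx,hy,r,dp,n=map(float,sys.argv[1:6]);s=state();R=np.array(s['tool_rot']);p=np.array(s['tool_pos'])
h=np.array([hx,hy]);v=p[:2]-h;print('dist',np.linalg.norm(v).round(4),'phi',np.degrees(np.arctan2(v[1],v[0])).round(1))
phi=np.arctan2(v[1],v[0]);q=p[:2]
for i in range(int(n)):
    phi+=dp;w=h+r*np.array([np.cos(phi),np.sin(phi)]);d=R.T@np.array([*(w-q),0])*100;q=w;print(d.round(2))
E
python3 arc.py .5327 .0199 .079 .1 9
```

```text
dist 0.079 phi 136.0
[ 0.16 -0.   -0.77]
[ 0.24 -0.   -0.75]
[ 0.31 -0.   -0.73]
[ 0.38 -0.   -0.69]
[ 0.45  0.   -0.65]
[ 0.51  0.   -0.6 ]
[ 0.57  0.   -0.55]
[ 0.62  0.   -0.49]
[ 0.67  0.   -0.42]
```

```bash
python3 -m inch '[{"travel":[0.16,0,-0.77],"spin":0},{"travel":[0.24,0,-0.75],"spin":0},{"travel":[0,0,0],"spin":0},{"travel":[0,0,0],"spin":0}]'; python3 rel.py
```

```text
t: 4.1
tool_pos: [0.4655, 0.0619, 0.1241]
tool_rot: [[0.601, 0.0, 0.799], [-0.799, -0.001, 0.601], [0.001, -1.0, -0.0]]
wrist_force: [-1.0, -1.6, 2.8]
finger_gap: 0.0137
t 4.1 tcp [0.4655 0.0619 0.1241] yaw -53.1 F [-1.03 -1.58  2.77] gap 0.0137 q [ 0.02 -0.21  2.13 -0.    1.22  0.94]
```

```bash
python3 -m inch '[{"travel":[0.31,0,-0.73],"spin":0},{"travel":[0.38,0,-0.69],"spin":0},{"travel":[0,0,0],"spin":0},{"travel":[0,0,0],"spin":0}]'; python3 rel.py;python3 -m inch '[{"travel":[0.45,0,-0.65],"spin":0},{"travel":[0.5,0,-0.6],"spin":0},{"travel":[0,0,0],"spin":0},{"travel":[0,0,0],"spin":0}]'; python3 rel.py
python3 arc.py .5327 .0199 .079 .1 6
```

```text
t: 4.43
tool_pos: [0.4583, 0.0479, 0.124]
tool_rot: [[0.601, -0.0, 0.799], [-0.799, -0.001, 0.601], [0.0, -1.0, -0.001]]
wrist_force: [-1.5, -1.2, 4.7]
finger_gap: 0.0135
t 4.43 tcp [0.4583 0.0479 0.124 ] yaw -53.1 F [-1.54 -1.23  4.67] gap 0.0135 q [-0.01 -0.23  2.15 -0.    1.23  0.91]
t: 4.77
tool_pos: [0.4539, 0.0326, 0.124]
tool_rot: [[0.601, -0.001, 0.799], [-0.799, -0.001, 0.601], [0.0, -1.0, -0.001]]
wrist_force: [-2.3, -1.5, 6.3]
finger_gap: 0.0134
t 4.77 tcp [0.4539 0.0326 0.124 ] yaw -53.0 F [-2.32 -1.53  6.28] gap 0.0134 q [-0.05 -0.25  2.16 -0.    1.23  0.88]
dist 0.0798 phi 170.8
[ 0.63  0.   -0.49]
[ 0.63  0.   -0.48]
[ 0.67  0.   -0.42]
[ 0.71  0.   -0.35]
[ 0.74  0.   -0.27]
[ 0.76  0.   -0.2 ]
```

```bash
cat > fit.py <<'E'
import numpy as np,sys,json
from scipy.optimize import least_squares
P=np.array(json.loads(sys.argv[1]));r=float(sys.argv[2]);x0=json.loads(sys.argv[3])
f=lambda h:np.linalg.norm(P-h,axis=1)-r
s=least_squares(f,x0);print(s.x.round(4),(s.fun*1000).round(2))
E
python3 fit.py '[[0.4759,0.0748],[0.4655,0.0619],[0.4583,0.0479],[0.4539,0.0326]]' 0.079 '[0.5327,0.02]'
python3 -m inch '[{"travel":[0.63,-0.1,-0.5],"spin":0},{"travel":[0.64,0,-0.48],"spin":0},{"travel":[0,0,0],"spin":0},{"travel":[0,0,0],"spin":0}]'; python3 rel.py
```

```text
[0.5317 0.0189] [ 0.03 -0.02 -0.04  0.03]
t: 5.1
tool_pos: [0.4527, 0.016, 0.1241]
tool_rot: [[0.601, -0.004, 0.799], [-0.799, -0.002, 0.601], [-0.001, -1.0, -0.004]]
wrist_force: [-6.0, -1.1, 5.2]
finger_gap: 0.0132
t 5.1 tcp [0.4527 0.016  0.1241] yaw -53.0 F [-5.95 -1.1   5.17] gap 0.0132 q [-0.08 -0.25  2.16 -0.    1.23  0.84]
```

```bash
python3 arc.py .5317 .0189 .079 .1 6
python3 -m inch '[{"travel":[0.6,-0.1,-0.48],"spin":0},{"travel":[0.7,0,-0.37],"spin":0},{"travel":[0,0,0],"spin":0},{"travel":[0,0,0],"spin":0}]'; python3 rel.py; python3 arc.py .5317 .0189 .079 .05 8
```

```text
dist 0.0791 phi -177.9
[ 0.68  0.   -0.41]
[ 0.71  0.   -0.35]
[ 0.74  0.   -0.28]
[ 0.76  0.   -0.2 ]
[ 0.78 -0.   -0.12]
[ 0.79 -0.   -0.05]
t: 5.43
tool_pos: [0.4542, 0.0008, 0.1242]
tool_rot: [[0.601, -0.003, 0.799], [-0.799, -0.001, 0.601], [-0.001, -1.0, -0.003]]
wrist_force: [-1.9, -1.4, -5.5]
finger_gap: 0.0137
t 5.43 tcp [0.4542 0.0008 0.1242] yaw -53.1 F [-1.86 -1.38 -5.49] gap 0.0137 q [-0.12 -0.25  2.16 -0.    1.23  0.81]
dist 0.0796 phi -166.9
[ 0.39  0.   -0.09]
[ 0.37  0.   -0.13]
[ 0.38  0.   -0.11]
[ 0.38  0.   -0.09]
[ 0.39 -0.   -0.07]
[ 0.39 -0.   -0.06]
[ 0.39 -0.   -0.04]
[ 0.39 -0.   -0.02]
```

```bash
python3 -m inch '[{"travel":[0.38,0.05,-0.12],"spin":0},{"travel":[0.38,0,-0.12],"spin":0},{"travel":[0.38,0,-0.11],"spin":0},{"travel":[0,0,0],"spin":0},{"travel":[0,0,0],"spin":0}]'; python3 rel.py; python3 arc.py .5317 .0189 .079 .05 5
```

```text
t: 5.85
tool_pos: [0.4573, -0.0096, 0.1241]
tool_rot: [[0.602, -0.006, 0.799], [-0.799, -0.0, 0.602], [-0.003, -1.0, -0.005]]
wrist_force: [-6.2, -0.7, -0.7]
finger_gap: 0.0136
t 5.85 tcp [ 0.4573 -0.0096  0.1241] yaw -53.0 F [-6.19 -0.7  -0.74] gap 0.0136 q [-0.14 -0.24  2.15 -0.    1.23  0.79]
dist 0.0796 phi -159.0
[ 0.4  -0.   -0.04]
[ 0.39 -0.   -0.08]
[ 0.39 -0.   -0.06]
[ 0.39 -0.   -0.04]
[ 0.39 -0.   -0.02]
```

```bash
python3 -m inch '[{"travel":[0.38,0,-0.2],"spin":0},{"travel":[0,0,0],"spin":0},{"travel":[0.38,0,-0.1],"spin":0},{"travel":[0,0,0],"spin":0},{"travel":[0,0,0],"spin":0}]'
cat > j.py <<'E'
from h import *
s=state();p=np.array(s['tool_pos']);R=np.array(s['tool_rot']);h=np.array([.5317,.0189]);v=p[:2]-h;F=np.array(s['wrist_force'])
u=v/np.linalg.norm(v);t=np.array([-u[1],u[0]])
print('t',round(s['t'],2),'tcp',p.round(4),'r %.4f phi %.2f  Frad %.2f Ftan %.2f Fz %.2f'%(np.linalg.norm(v),np.degrees(np.arctan2(v[1],v[0]))%360,F[:2]@u,F[:2]@t,F[2]),'tan in tool',(R.T@[*t,0]).round(3),'gap',s['finger_gap'].__round__(4))
E
python3 j.py
```

```text
t: 6.27
tool_pos: [0.4576, -0.0113, 0.124]
tool_rot: [[0.601, -0.011, 0.799], [-0.799, 0.014, 0.601], [-0.018, -1.0, -0.0]]
wrist_force: [-13.1, 21.3, 3.7]
finger_gap: 0.0135
t 6.27 tcp [ 0.4576 -0.0113  0.124 ] r 0.0800 phi 202.17  Frad 4.07 Ftan -24.71 Fz 3.74 tan in tool [ 0.967 -0.017 -0.255] gap 0.0135
```

```bash
python3 -m inch '[{"travel":[-0.35,0,0],"spin":0},{"travel":[-0.1,0,0],"spin":0},{"travel":[0,0,0],"spin":0},{"travel":[0,0,0],"spin":0}]'; python3 j.py
python3 - <<'E'
from h import *
for n in('side','top'):
    c=load(n); cv2.imwrite(f'pics/{n}3.png',c['img'][:,:,::-1])
a=cv2.imread('pics/side3.png')[95:255,175:345]; b=cv2.imread('pics/top3.png')[135:255,205:332]
cv2.imwrite('pics/c3.png',np.hstack([cv2.resize(a,(425,400)),cv2.resize(b,(370,400))]))
E
```

```text
t: 6.6
tool_pos: [0.4572, -0.0105, 0.1241]
tool_rot: [[0.602, -0.004, 0.799], [-0.799, 0.007, 0.602], [-0.008, -1.0, 0.001]]
wrist_force: [-3.6, 10.6, -1.7]
finger_gap: 0.0137
t 6.6 tcp [ 0.4572 -0.0105  0.1241] r 0.0801 phi 201.56  Frad -0.58 Ftan -11.14 Fz -1.74 tan in tool [ 0.964 -0.008 -0.266] gap 0.0137
```

View pics/c3.png

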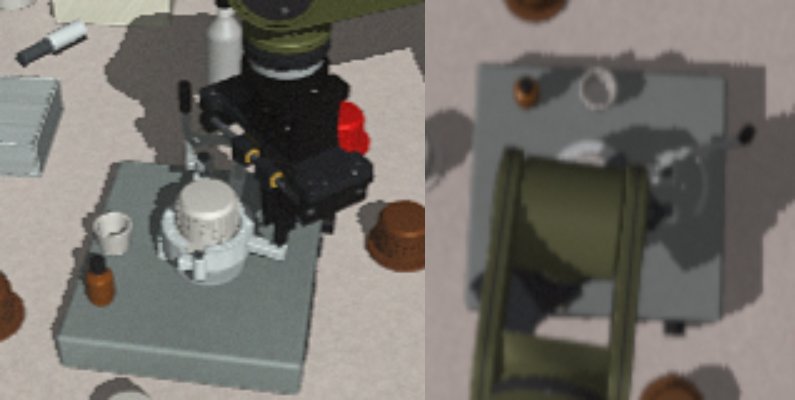

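Run:
```python
import cv2
a=cv2.imread('pics/side3.png')[155:220,225:305]; cv2.imwrite('pics/c3z.png',cv2.resize(a,None,fx=9,fy=9,interpolation=cv2.INTER_CUBIC))
```

```text
(no output)
```

View pics/c3z.png

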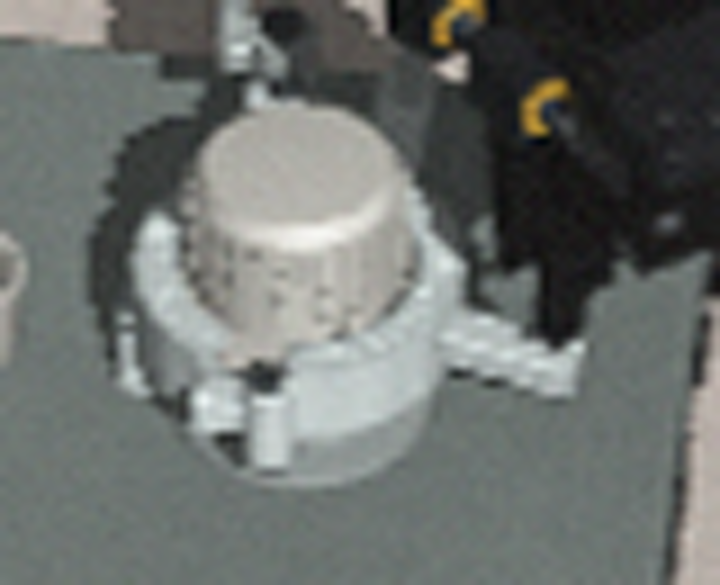

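```bash
python3 -m inch '[{"travel":[-0.3,0,0],"spin":0},{"travel":[0,0,0],"spin":0},{"travel":[0,0,0],"spin":0},{"travel":[0,0,0],"spin":0}]'; python3 j.py
python3 - <<'E'
from h import *
import pickle; T,S=pickle.load(open('cams.pkl','rb'))
print(onz('s',225+305/9,155+170/9,.139,S)); print('hinge',onz('s',225+268/9,155+375/9,.11,S))
for nm,X in(('port-top .139',(.5282,-.033,.139)),('orig',(.522,-.033,.139))):print(nm,proj(X,S))
E
```

```text
t: 7.03
tool_pos: [0.4569, -0.0101, 0.1242]
tool_rot: [[0.602, 0.0, 0.799], [-0.799, 0.003, 0.602], [-0.002, -1.0, 0.002]]
wrist_force: [3.2, 5.0, -8.2]
finger_gap: 0.0134
t 7.03 tcp [ 0.4569 -0.0101  0.1242] r 0.0803 phi 201.18  Frad -4.81 Ftan -3.52 Fz -8.24 tan in tool [ 0.962 -0.002 -0.272] gap 0.0134
[ 0.52600308 -0.02776154  0.139     ]
hinge [0.53146084 0.02254491 0.11      ]
port-top .139 [258.19616582 172.43845689]
orig [260.72424538 172.57182809]
```

```bash
python3 -m inch '[{"travel":[0,0.1,0],"spin":0},{"travel":[0,0,0],"spin":0},{"travel":[0,0,0],"spin":0},{"travel":[0,0,0],"spin":0},{"travel":[0,0,0],"spin":0}]' 0; python3 j.py;  python3 -m inch '[{"travel":[0,-2,0],"spin":0},{"travel":[0,-3,0],"spin":0},{"travel":[0,-3,0],"spin":0},{"travel":[0,0,0],"spin":0}]'; python3 rel.py .5697 -.1965 .2
```

```text
t: 7.45
tool_pos: [0.4575, -0.0115, 0.125]
tool_rot: [[0.602, 0.001, 0.799], [-0.799, -0.001, 0.602], [0.001, -1.0, 0.001]]
wrist_force: [-0.7, 0.1, -0.3]
finger_gap: 0.0415
t 7.45 tcp [ 0.4575 -0.0115  0.125 ] r 0.0802 phi 202.29  Frad 0.64 Ftan -0.36 Fz -0.34 tan in tool [ 0.967  0.001 -0.254] gap 0.0415
t: 7.78
tool_pos: [0.4606, -0.0118, 0.2116]
tool_rot: [[0.602, 0.012, 0.799], [-0.799, -0.002, 0.602], [0.009, -1.0, 0.008]]
wrist_force: [0.3, 1.4, 1.0]
finger_gap: 0.0472
t 7.78 tcp [ 0.4606 -0.0118  0.2116] yaw -53.0 F [0.35 1.37 0.97] gap 0.0472 q [-0.14 -0.32  2.07 -0.    1.38  0.78]
cm in tool [21.31  1.32 -2.4 ]
```

```bash
python3 -m inch '[{"travel":[3,0,0],"spin":0.75},{"travel":[3,0,0],"spin":0.75},{"travel":[3,0,0],"spin":0.75},{"travel":[3,0,0],"spin":0.75},{"travel":[0,0,0],"spin":0}]';  python3 rel.py .5697 -.1965 .2
```

```text
t: 8.2
tool_pos: [0.5208, -0.1172, 0.2042]
tool_rot: [[0.37, 0.001, 0.929], [-0.929, -0.002, 0.37], [0.002, -1.0, 0.0]]
wrist_force: [-0.9, -0.8, -0.2]
finger_gap: 0.0474
t 8.2 tcp [ 0.5208 -0.1172  0.2042] yaw -68.3 F [-0.89 -0.78 -0.17] gap 0.0474 q [-0.32 -0.13  1.92 -0.    1.35  0.87]
cm in tool [9.17 0.44 1.62]
```

```bash
python3 -m inch '[{"travel":[3,0,0.5],"spin":0},{"travel":[3,0,0.5],"spin":0},{"travel":[3.1,0,0.6],"spin":0},{"travel":[0,0,0],"spin":0},{"travel":[0,0,0],"spin":0}]';  python3 rel.py .5697 -.1965 .125
python3 - <<'E'
from h import *
for n in('side','top'):
    c=load(n); cv2.imwrite(f'pics/{n}4.png',c['img'][:,:,::-1])
a=cv2.imread('pics/side4.png')[75:235,175:345]; b=cv2.imread('pics/top4.png')[135:255,205:332]
cv2.imwrite('pics/c4.png',np.hstack([cv2.resize(a,(425,400)),cv2.resize(b,(370,400))]))
E
```

```text
t: 8.62
tool_pos: [0.5681, -0.1922, 0.2036]
tool_rot: [[0.374, -0.001, 0.928], [-0.928, 0.001, 0.374], [-0.001, -1.0, -0.001]]
wrist_force: [-0.6, -0.3, -0.5]
finger_gap: 0.0478
t 8.62 tcp [ 0.5681 -0.1922  0.2036] yaw -68.1 F [-0.6  -0.29 -0.54] gap 0.0478 q [-0.42  0.02  1.78  0.    1.34  0.77]
cm in tool [ 0.46  7.86 -0.01]
```

View pics/c4.png

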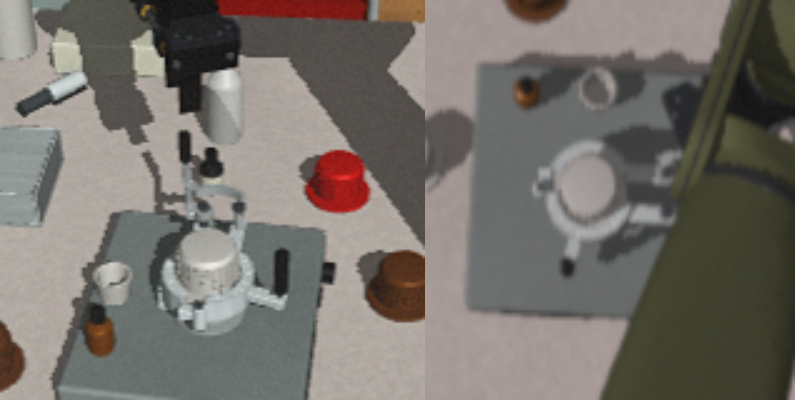

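The ring is closed around the cap, with the hinge at about (545,183) in the right half and the jaw grip at (568,267). The fingers are above the latch grip, at (185,145) in the left half. Descending.

```bash
python3 -m inch '[{"travel":[0.2,2,0],"spin":0},{"travel":[0.2,2,0],"spin":0},{"travel":[0,1,0],"spin":0},{"travel":[0,0,0],"spin":0},{"travel":[0,0,0],"spin":0}]';python3 -m inch '[{"travel":[0,1,0],"spin":0},{"travel":[0,1,0],"spin":0},{"travel":[0,0.8,0],"spin":0},{"travel":[0,0,0],"spin":0},{"travel":[0,0,0],"spin":0}]';  python3 rel.py .5697 -.1965 .125
python3 - <<'E'
from h import *
c=load('side'); cv2.imwrite('pics/c5.png',cv2.resize(c['img'][75:235,175:345,::-1],(637,600)))
E
```

```text
t: 9.13
tool_pos: [0.569, -0.1944, 0.1539]
tool_rot: [[0.375, -0.001, 0.927], [-0.927, 0.001, 0.375], [-0.001, -1.0, -0.001]]
wrist_force: [-0.4, -0.1, 1.2]
finger_gap: 0.0477
t: 9.55
tool_pos: [0.5691, -0.1952, 0.1252]
tool_rot: [[0.374, -0.002, 0.927], [-0.927, 0.001, 0.374], [-0.001, -1.0, -0.001]]
wrist_force: [0.0, -0.6, -0.3]
finger_gap: 0.0475
t 9.55 tcp [ 0.5691 -0.1952  0.1252] yaw -68.0 F [ 0.03 -0.59 -0.34] gap 0.0475 q [-0.42  0.09  1.84  0.    1.21  0.77]
cm in tool [0.15 0.02 0.01]
```

View pics/c5.png

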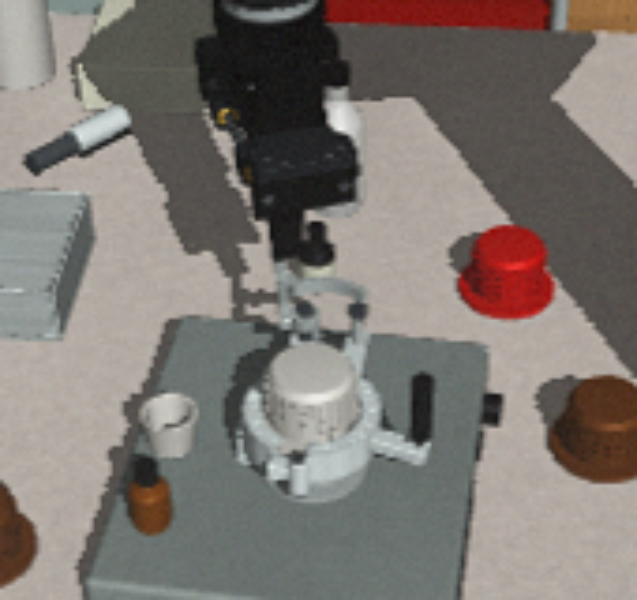

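The fingers straddle the latch grip at about (288,240). Closing.

```bash
python3 -m inch '[{"travel":[0,0,0],"spin":0},{"travel":[0,0,0],"spin":0},{"travel":[0,0,0],"spin":0},{"travel":[0,0,0],"spin":0},{"travel":[0,0,0],"spin":0}]' -1 20; python3 -m inch '[{"travel":[0,0,0],"spin":0},{"travel":[0,0,0],"spin":0},{"travel":[0,0,0],"spin":0}]'; python3 rel.py; python3 arc.py .5408 -.114 .086 -.1 12
```

```text
t: 10.02
tool_pos: [0.5698, -0.1955, 0.1264]
tool_rot: [[0.374, 0.0, 0.927], [-0.927, -0.0, 0.374], [0.0, -1.0, 0.0]]
wrist_force: [-0.2, -0.1, 0.5]
finger_gap: 0.0197
t: 10.27
tool_pos: [0.5705, -0.1974, 0.1266]
tool_rot: [[0.374, 0.003, 0.927], [-0.927, -0.004, 0.374], [0.005, -1.0, 0.001]]
wrist_force: [3.9, -6.6, -2.4]
finger_gap: 0.0136
t 10.27 tcp [ 0.5705 -0.1974  0.1266] yaw -68.0 F [ 3.9  -6.62 -2.41] gap 0.0136 q [-0.42  0.09  1.84 -0.    1.21  0.77]
dist 0.0886 phi -70.4
[-0.33 -0.   -0.85]
[-0.16 -0.   -0.84]
[-0.25 -0.   -0.82]
[-0.33 -0.   -0.79]
[-0.41 -0.   -0.76]
[-0.48 -0.   -0.71]
[-0.55 -0.   -0.66]
[-0.61 -0.   -0.6 ]
[-0.67 -0.   -0.54]
[-0.72 -0.   -0.47]
[-0.76 -0.   -0.4 ]
[-0.8  -0.   -0.32]
```

```bash
python3 -m inch '[{"travel":[0.12,0,-0.85],"spin":0},{"travel":[-0.16,0,-0.84],"spin":0},{"travel":[0,0,0],"spin":0},{"travel":[0,0,0],"spin":0}]'; python3 rel.py;python3 -m inch '[{"travel":[-0.25,0,-0.82],"spin":0},{"travel":[-0.33,0,-0.79],"spin":0},{"travel":[0,0,0],"spin":0},{"travel":[0,0,0],"spin":0}]'; python3 rel.py
```

```text
t: 10.6
tool_pos: [0.5531, -0.2018, 0.1264]
tool_rot: [[0.374, -0.001, 0.927], [-0.927, -0.001, 0.374], [0.001, -1.0, -0.001]]
wrist_force: [-0.9, -1.7, 1.6]
finger_gap: 0.0136
t 10.6 tcp [ 0.5531 -0.2018  0.1264] yaw -68.0 F [-0.94 -1.72  1.59] gap 0.0136 q [-0.44  0.06  1.87 -0.    1.21  0.75]
t: 10.93
tool_pos: [0.5358, -0.2022, 0.1264]
tool_rot: [[0.374, -0.001, 0.927], [-0.927, -0.001, 0.374], [0.0, -1.0, -0.001]]
wrist_force: [-0.1, -2.3, 1.9]
finger_gap: 0.0134
t 10.93 tcp [ 0.5358 -0.2022  0.1264] yaw -68.0 F [-0.06 -2.34  1.93] gap 0.0134 q [-0.45  0.03  1.91 -0.    1.21  0.73]
```

```bash
python3 -m inch '[{"travel":[-0.38,0,-0.77],"spin":0},{"travel":[-0.46,0,-0.72],"spin":0},{"travel":[0,0,0],"spin":0},{"travel":[0,0,0],"spin":0}]'; python3 rel.py;python3 fit.py '[[0.5705,-0.1974],[0.5531,-0.2018],[0.5358,-0.2022]]' 0.086 '[0.541,-0.115]'
```

```text
t: 11.27
tool_pos: [0.519, -0.1994, 0.1264]
tool_rot: [[0.374, -0.001, 0.927], [-0.927, 0.001, 0.374], [-0.001, -1.0, -0.001]]
wrist_force: [-2.3, 0.0, 3.3]
finger_gap: 0.0134
t 11.27 tcp [ 0.519  -0.1994  0.1264] yaw -68.0 F [-2.34  0.02  3.31] gap 0.0134 q [-0.46 -0.01  1.94  0.    1.21  0.72]
[ 0.5416 -0.1165] [-0.06  0.11 -0.06]
```

```bash
sed 's/.5317,.0189/.5416,-.1165/; s/-u\[1\],u\[0\]/u[1],-u[0]/' j.py > l.py; python3 l.py; python3 arc.py .5416 -.1165 .086 -.1 10; python3 -m inch '[{"travel":[-0.54,0,-0.67],"spin":0},{"travel":[0,0,0],"spin":0},{"travel":[0,0,0],"spin":0}]'; python3 l.py;  python3 -m inch '[{"travel":[-0.6,0,-0.61],"spin":0},{"travel":[0,0,0],"spin":0},{"travel":[0,0,0],"spin":0}]'; python3 l.py
```

```text
t 11.27 tcp [ 0.519  -0.1994  0.1264] r 0.0859 phi 254.72  Frad 0.60 Ftan 2.27 Fz 3.31 tan in tool [-0.606  0.001 -0.796] gap 0.0134
dist 0.0859 phi -105.3
[-0.55  0.   -0.66]
[-0.62  0.   -0.6 ]
[-0.67  0.   -0.53]
[-0.72  0.   -0.46]
[-0.77  0.   -0.39]
[-0.8   0.   -0.31]
[-0.83  0.   -0.23]
[-0.85  0.   -0.15]
[-0.86  0.   -0.06]
[-0.86  0.    0.03]
t: 11.52
tool_pos: [0.5111, -0.1968, 0.1263]
tool_rot: [[0.375, -0.001, 0.927], [-0.927, 0.001, 0.375], [-0.001, -1.0, -0.0]]
wrist_force: [-1.6, 1.3, 3.3]
finger_gap: 0.0135
t 11.52 tcp [ 0.5111 -0.1968  0.1263] r 0.0859 phi 249.19  Frad -0.65 Ftan 1.96 Fz 3.30 tan in tool [-0.679  0.001 -0.734] gap 0.0135
t: 11.77
tool_pos: [0.5032, -0.1934, 0.1263]
tool_rot: [[0.375, -0.0, 0.927], [-0.927, 0.001, 0.375], [-0.001, -1.0, 0.0]]
wrist_force: [0.1, 2.2, 4.3]
finger_gap: 0.0132
t 11.77 tcp [ 0.5032 -0.1934  0.1263] r 0.0860 phi 243.49  Frad -1.98 Ftan 0.86 Fz 4.34 tan in tool [-0.749  0.001 -0.663] gap 0.0132
```

```bash
python3 -m inch '[{"travel":[-0.66,0,-0.55],"spin":0},{"travel":[0,0,0],"spin":0},{"travel":[0,0,0],"spin":0}]' >/dev/null; python3 l.py;  python3 -m inch '[{"travel":[-0.36,0,-0.23],"spin":0},{"travel":[0,0,0],"spin":0},{"travel":[0,0,0],"spin":0}]'>/dev/null; python3 l.py; python3 -m inch '[{"travel":[-0.37,0,-0.22],"spin":0},{"travel":[0,0,0],"spin":0},{"travel":[0,0,0],"spin":0}]'>/dev/null; python3 l.py
```

```text
t 12.02 tcp [ 0.4957 -0.1892  0.1263] r 0.0860 phi 237.74  Frad -3.76 Ftan 1.55 Fz 4.37 tan in tool [-0.812  0.001 -0.584] gap 0.0133
t 12.27 tcp [ 0.4925 -0.1871  0.1263] r 0.0860 phi 235.18  Frad -4.05 Ftan 1.11 Fz 4.81 tan in tool [-0.837  0.    -0.547] gap 0.0134
t 12.52 tcp [ 0.4891 -0.1846  0.1263] r 0.0860 phi 232.38  Frad -4.89 Ftan 1.28 Fz 4.05 tan in tool [-0.863  0.    -0.506] gap 0.0137
```

```bash
python3 -m inch '[{"travel":[-0.43,0,-0.11],"spin":0},{"travel":[0,0,0],"spin":0},{"travel":[0,0,0],"spin":0}]' >/dev/null; python3 l.py;  python3 -m inch '[{"travel":[-0.38,0,-0.19],"spin":0},{"travel":[0,0,0],"spin":0},{"travel":[0,0,0],"spin":0}]'>/dev/null; python3 l.py; python3 -m inch '[{"travel":[-0.39,0,-0.17],"spin":0},{"travel":[0,0,0],"spin":0},{"travel":[0,0,0],"spin":0}]'>/dev/null; python3 l.py;python3 - <<'E'
from h import *
c=load('side'); cv2.imwrite('pics/c6.png',cv2.resize(c['img'][75:235,175:345,::-1],(637,600)))
E
```

```text
t 12.77 tcp [ 0.4859 -0.1817  0.1263] r 0.0858 phi 229.51  Frad 0.06 Ftan 0.40 Fz 4.60 tan in tool [-0.887  0.    -0.462] gap 0.0132
t 13.02 tcp [ 0.4829 -0.179   0.1263] r 0.0857 phi 226.76  Frad 0.77 Ftan -0.17 Fz 4.38 tan in tool [-0.908 -0.    -0.419] gap 0.0139
t 13.27 tcp [ 0.4799 -0.176   0.1263] r 0.0857 phi 223.96  Frad 2.79 Ftan -3.07 Fz 4.80 tan in tool [-0.927 -0.    -0.374] gap 0.0135
```

View pics/c6.png

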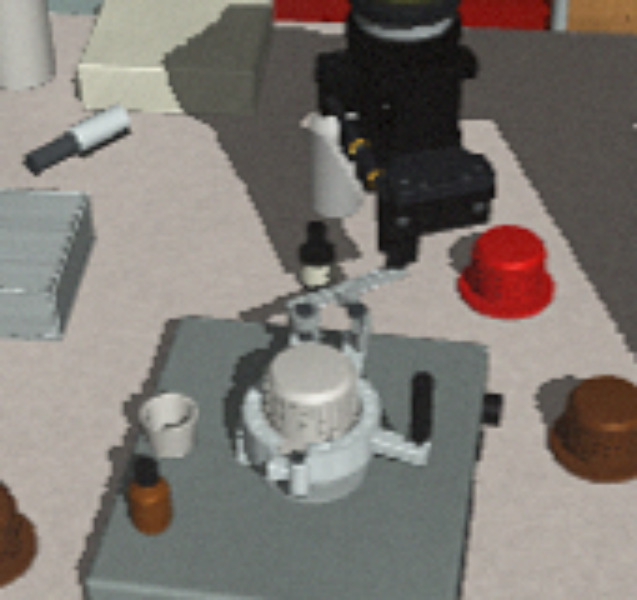

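```bash
for i in 1; do python3 -m inch '[{"travel":[-0.33,0,-0.08],"spin":0},{"travel":[0,0,0],"spin":0},{"travel":[0,0,0],"spin":0}]' >/dev/null; python3 l.py;  python3 -m inch '[{"travel":[-0.32,0,-0.1],"spin":0},{"travel":[0,0,0],"spin":0},{"travel":[0,0,0],"spin":0}]'>/dev/null; python3 l.py; done
```

```text
t 13.57 tcp [ 0.4781 -0.1739  0.1263] r 0.0856 phi 222.11  Frad 5.31 Ftan -4.67 Fz 3.57 tan in tool [-0.939 -0.002 -0.344] gap 0.0134
t 13.82 tcp [ 0.4761 -0.1717  0.1262] r 0.0857 phi 220.11  Frad 5.45 Ftan -7.04 Fz 3.12 tan in tool [-0.95  -0.003 -0.311] gap 0.0133
```

```bash
python3 -m inch '[{"travel":[-0.25,0,-0.18],"spin":0},{"travel":[0,0,0],"spin":0},{"travel":[0,0,0],"spin":0},{"travel":[0,0,0],"spin":0}]' >/dev/null; python3 l.py; for i in 1 2 3; do python3 -m inch '[{"travel":[0,0,0],"spin":0}]'>/dev/null; python3 l.py; done
```

```text
t 14.15 tcp [ 0.4743 -0.1699  0.1263] r 0.0859 phi 218.44  Frad 2.29 Ftan -7.94 Fz 1.44 tan in tool [-0.959 -0.004 -0.283] gap 0.0139
t 14.23 tcp [ 0.4743 -0.1699  0.1262] r 0.0859 phi 218.43  Frad 0.84 Ftan -8.77 Fz 1.32 tan in tool [-0.959 -0.004 -0.283] gap 0.0137
t 14.32 tcp [ 0.4743 -0.1699  0.1262] r 0.0859 phi 218.43  Frad 1.16 Ftan -8.74 Fz 1.45 tan in tool [-0.959 -0.004 -0.283] gap 0.0136
t 14.4 tcp [ 0.4744 -0.1699  0.1263] r 0.0859 phi 218.45  Frad 1.83 Ftan -8.00 Fz 1.08 tan in tool [-0.959 -0.004 -0.283] gap 0.0134
```

```bash
python3 -m inch '[{"travel":[-0.3,0,-0.08],"spin":0},{"travel":[0,0,0],"spin":0},{"travel":[0,0,0],"spin":0},{"travel":[0,0,0],"spin":0}]' >/dev/null; python3 l.py; for i in 1 2 3 4; do python3 -m inch '[{"travel":[0,0,0],"spin":0}]'>/dev/null; python3 l.py; done
```

```text
t 14.73 tcp [ 0.4726 -0.1678  0.1262] r 0.0860 phi 216.64  Frad 1.65 Ftan -10.55 Fz -0.02 tan in tool [-0.967 -0.005 -0.253] gap 0.0134
t 14.82 tcp [ 0.4726 -0.1678  0.1262] r 0.0860 phi 216.63  Frad 2.27 Ftan -10.15 Fz 0.96 tan in tool [-0.968 -0.005 -0.253] gap 0.0132
t 14.9 tcp [ 0.4726 -0.1678  0.1262] r 0.0860 phi 216.64  Frad 2.33 Ftan -9.40 Fz 0.31 tan in tool [-0.967 -0.005 -0.253] gap 0.0134
t 14.98 tcp [ 0.4726 -0.1678  0.1262] r 0.0860 phi 216.64  Frad 2.22 Ftan -10.14 Fz -0.14 tan in tool [-0.967 -0.005 -0.253] gap 0.0136
t 15.07 tcp [ 0.4726 -0.1678  0.1262] r 0.0860 phi 216.64  Frad 2.14 Ftan -10.20 Fz 1.20 tan in tool [-0.967 -0.005 -0.253] gap 0.0134
```

```bash
python3 -m inch '[{"travel":[-0.2,0,-0.05],"spin":0},{"travel":[0,0,0],"spin":0},{"travel":[0,0,0],"spin":0},{"travel":[0,0,0],"spin":0}]' >/dev/null; python3 l.py; for i in 1 2 3 4; do python3 -m inch '[{"travel":[0,0,0],"spin":0}]'>/dev/null; python3 l.py; done
```

```text
t 15.4 tcp [ 0.4717 -0.1666  0.1262] r 0.0860 phi 215.66  Frad 1.70 Ftan -12.58 Fz -0.66 tan in tool [-0.972 -0.007 -0.236] gap 0.0135
t 15.48 tcp [ 0.4717 -0.1666  0.1262] r 0.0860 phi 215.65  Frad 1.86 Ftan -11.85 Fz -1.33 tan in tool [-0.972 -0.006 -0.236] gap 0.0134
t 15.57 tcp [ 0.4717 -0.1667  0.1262] r 0.0860 phi 215.67  Frad 1.34 Ftan -12.50 Fz -1.30 tan in tool [-0.972 -0.006 -0.237] gap 0.0134
t 15.65 tcp [ 0.4717 -0.1666  0.1262] r 0.0860 phi 215.65  Frad 1.83 Ftan -10.65 Fz -0.83 tan in tool [-0.972 -0.006 -0.236] gap 0.0135
t 15.73 tcp [ 0.4717 -0.1666  0.1262] r 0.0860 phi 215.66  Frad 2.93 Ftan -10.66 Fz -0.60 tan in tool [-0.972 -0.006 -0.236] gap 0.0135
```

```bash
python3 -m inch '[{"travel":[0.15,0,0.04],"spin":0},{"travel":[0.1,0,0.03],"spin":0},{"travel":[0,0,0],"spin":0},{"travel":[0,0,0],"spin":0}]' >/dev/null; python3 l.py
```

```text
t 16.07 tcp [ 0.4724 -0.1674  0.1262] r 0.0859 phi 216.30  Frad 2.71 Ftan -5.86 Fz 2.17 tan in tool [-0.969 -0.002 -0.247] gap 0.0135
```

```bash
python3 -m inch '[{"travel":[0.13,0,0.07],"spin":0},{"travel":[0,0,0],"spin":0},{"travel":[0,0,0],"spin":0}]' >/dev/null; python3 l.py; python3 -m inch '[{"travel":[0,0,0],"spin":0},{"travel":[0,0,0],"spin":0},{"travel":[0,0,0],"spin":0},{"travel":[0,0,0],"spin":0},{"travel":[0,0,0],"spin":0}]' 0 >/dev/null; python3 l.py; python3 -m inch '[{"travel":[0,-1,0],"spin":0},{"travel":[0,-3,0],"spin":0},{"travel":[0,-4,0],"spin":0},{"travel":[0,-4,0],"spin":0},{"travel":[0,0,0],"spin":0}]' ; python3 rel.py
```

```text
t 16.32 tcp [ 0.4728 -0.1678  0.1262] r 0.0858 phi 216.74  Frad 3.72 Ftan -3.09 Fz 5.00 tan in tool [-0.967 -0.    -0.254] gap 0.0134
t 16.73 tcp [ 0.4726 -0.1668  0.1253] r 0.0854 phi 216.10  Frad 0.73 Ftan 0.28 Fz 0.69 tan in tool [-0.97   0.002 -0.244] gap 0.0414
t: 17.15
tool_pos: [0.4771, -0.169, 0.2569]
tool_rot: [[0.375, 0.015, 0.927], [-0.927, -0.007, 0.375], [0.012, -1.0, 0.011]]
wrist_force: [0.7, -0.3, 1.2]
finger_gap: 0.0474
t 17.15 tcp [ 0.4771 -0.169   0.2569] yaw -68.0 F [ 0.73 -0.28  1.16] gap 0.0474 q [-0.45 -0.23  1.92  0.    1.44  0.74]
```

```bash
python3 -m inch '[{"travel":[3,0,-1],"spin":0},{"travel":[4,0,-1],"spin":0},{"travel":[4,0,-1],"spin":0},{"travel":[4,0,-1],"spin":0},{"travel":[4,0,-1],"spin":0}]'; python3 -m inch '[{"travel":[4,0,-1],"spin":0},{"travel":[3,0,-1],"spin":0},{"travel":[0,0,0],"spin":0},{"travel":[0,0,0],"spin":0}]'
python3 - <<'E'
from h import *
for n in('side','top'):
    c=load(n); cv2.imwrite(f'pics/{n}7.png',c['img'][:,:,::-1])
a=cv2.imread('pics/side7.png')[115:240,195:335]; b=cv2.imread('pics/top7.png')[145:245,215:327]
cv2.imwrite('pics/c7.png',np.hstack([cv2.resize(a,(400,357),interpolation=2),cv2.resize(b,(400,357),interpolation=2)]))
S=CAM['side'];T=CAM['top']
g=S['img'].max(2)
m=np.zeros_like(g);m[115:240,195:345]=(g[115:240,195:345]<50)*255
k,l,st,ce=cv2.connectedComponentsWithStats(m)
for i in range(1,k):
    if st[i,4]>8: print('side',st[i],ce[i].round(1),onz('s',*ce[i],.1365,S).round(4))
g=T['img'].max(2)
m=np.zeros_like(g);m[145:250,210:345]=(g[145:250,210:345]<50)*255
k,l,st,ce=cv2.connectedComponentsWithStats(m)
for i in range(1,k):
    if st[i,4]>8: print('top',st[i],ce[i].round(1),onz('s',*ce[i],.148,T).round(4))
E
```

```text
t: 17.57
tool_pos: [0.4981, -0.3641, 0.2469]
tool_rot: [[0.375, 0.001, 0.927], [-0.927, -0.0, 0.375], [0.001, -1.0, 0.001]]
wrist_force: [0.5, 0.3, 0.1]
finger_gap: 0.0477
t: 17.9
tool_pos: [0.5053, -0.436, 0.2458]
tool_rot: [[0.372, -0.0, 0.928], [-0.928, 0.001, 0.372], [-0.001, -1.0, -0.0]]
wrist_force: [-0.5, 1.3, -0.2]
finger_gap: 0.0474
side [255 134   9  12  65] [258.8 140.4] [ 0.5395 -0.1671  0.1365]
side [282 135   4  13  48] [283.5 141.2] [ 0.4734 -0.1682  0.1365]
side [285 174   5  19  88] [287.  182.9] [ 0.4565 -0.0035  0.1365]
side [304 180   5   8  34] [305.7 183.3] [ 0.4122 -0.0058  0.1365]
side [323 185   6  11  28] [325.2 189.6] [0.3665 0.0126 0.1365]
side [210 197   7   8  48] [213.2 200.4] [0.6217 0.0698 0.1365]
top [238 159   4   4  14] [239.5 160.3] [0.6186 0.0282 0.148 ]
top [338 183   7   8  40] [341.8 186.5] [ 0.5321 -0.2729  0.148 ]
top [305 205   5   5  17] [307.  207.5] [ 0.4723 -0.1667  0.148 ]
top [253 213   3   5  12] [253.9 214.8] [ 0.4544 -0.0108  0.148 ]
top [288 231   6   4  20] [290.4 232.8] [ 0.3996 -0.1152  0.148 ]
```

View pics/c7.png

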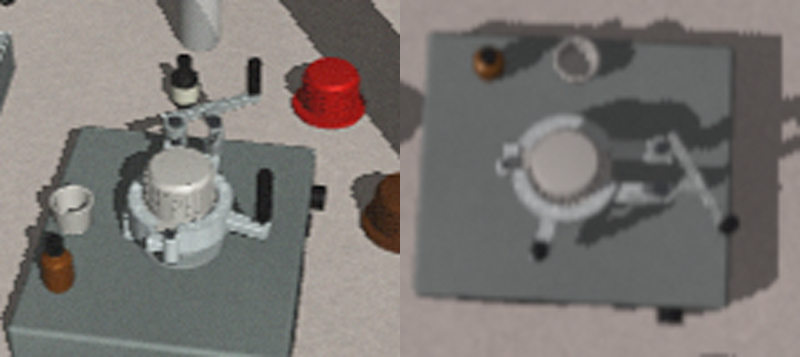

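View pics/top7.png

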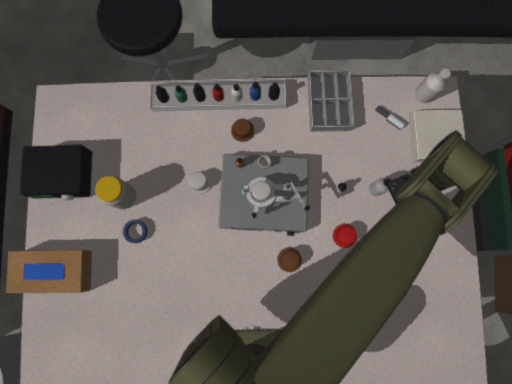

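Run:
```python
import cv2,numpy as np
for n in('side','top'):
    a=cv2.imread(f'pics/{n}0.png');b=cv2.imread(f'pics/{n}7.png')
    cv2.imwrite(f'pics/d_{n}.png',cv2.absdiff(a,b)*3)
a=cv2.imread('pics/d_side.png');b=cv2.imread('pics/side7.png');cv2.imwrite('pics/d.png',np.hstack([cv2.resize(a,(400,300)),cv2.resize(b,(400,300))]))
```

```text
(no output)
```

View pics/d.png

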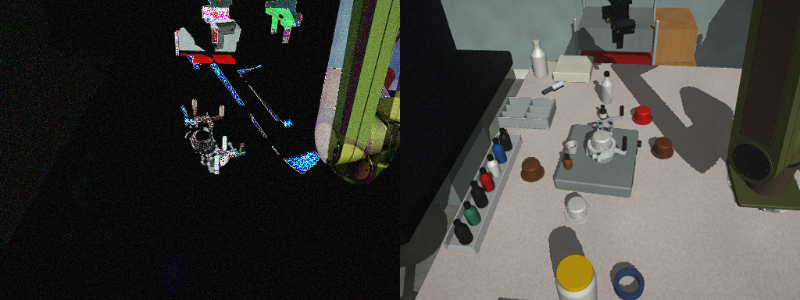

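The before/after difference shows change only at the clamp and cap (about (210,145)) and at the arm with its shadows. Everything else stands where it was, so I'm handing in.

```bash
python3 -c "
from bench import finish_job;print(finish_job())"
```

```text
the job is handed in; nothing more can be done
None
```

The clamp is shut and latched, and I handed the job in at about 18 s with the gripper open and clear of everything.

- **Ring:** I swung the hinged half shut by its grip until it stopped firmly. That last push peaked at about 25 N along the arc, well over the 6 to 8 N needed to seat it. I backed off straight away, and the later pictures show no damage.
- **Cap:** It moved about 5 mm towards the port's +x side and ended roughly 1 to 2 mm from my estimate of the port axis. That is inside the 3 mm limit, though the cameras are only good to about 2 mm.
- **Latch:** I swung it over the keeper pin by its own grip and drew it up slowly. It read 10.7 to 12.6 N at rest, about 11.6 N on average. I eased the load off before opening the fingers.
- **Last checks:** The latch grip stayed within about 1 to 2 mm of where I left it. The jaw grip measured about 1 degree further open than at the firm stop, which is within picture error. The before/after side picture shows nothing else moved. I didn't take hold of the latch again to re-read the force.

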